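# Lock a board carrier into the sliding board holder

### The job

Take the board carrier out of its storage dock, keep it level, lay it on the bed of the board holder and slide it, gold contacts first and flat, fully home in the slot of the end jaw; the dock covers its tail half and the jaw's slot takes its nose, so set it down and take hold again nearer the tail to push it in. Then lift the release bar of the sliding carriage and, holding it up, bring the carriage along the rail until its lip reaches over the carrier's tail as far as the notches allow, and let the bar go so that it drops into the nearest notch. Do not knock over or push away the other things on the bench.

Things in the scene. Friction and masses are not known exactly. Their poses are not given: they have to be found in the camera images.
- carrier: board carrier: a flat aluminium slab with a green circuit board on top, 130 long x 60 wide x 10 mm thick, 0.25 kg. Origin: centre of its underside; local x along its length, the nose (a row of gold contact strips across the top) at -x, the tail (one small dark disc on top) at +x; z up. It starts lying flat in the dock, nose out.
- carrier_nose (a point): middle of the carrier's nose end face, half way up its thickness (local x = -65 mm, z = 5 mm)
- carrier_tail (a point): middle of the carrier's tail end face, half way up its thickness (local x = +65 mm, z = 5 mm)
- dock: fixed storage dock; origin on the bench under the stored carrier's centre, local -x is its open front. The carrier lies on a 40 mm wide pedestal, top 30 mm above the bench, so its long edges overhang 10 mm each side; below them only a 110 mm wide, 6 mm high foot plate. To take the carrier out, pull it level along local -x by 75 mm or more, then lift.
- dock_hood (a point): middle of the front edge of the dock's white hood, on its top (local x = -5 mm, 54 mm above the bench). The hood is 72 mm wide and covers local x = -5 to +75 mm, so the carrier's tail half (about 70 mm of it), with 2 mm play each side and 9 mm above; the nose half (about 60 mm) is open.
- holder: fixed board holder: a 110 mm wide foot plate (8 mm high) with a smooth aluminium bed, 40 mm wide, top 42 mm above the bench, from local y = -200 to +170 mm. Origin on the bench under the bed's centre line (local x = 0); local y runs along the bed towards the end jaw. The carrier, laid lengthwise, overhangs the bed 10 mm each side.
- holder_rack (a point): point on the toothed rack beside the bed on its far (+x) side: local x = 36 to 50 mm, teeth up to 24 mm above the bench, a notch every 16 mm after the toothless parking gap at the end away from the jaw. Besides it and the foot plate nothing stands beside the bed between jaw and carriage, so fingers can straddle the carrier and reach below it.
- jaw: fixed end jaw, clamped on the bed's centre line at a place that varies. Origin: middle of its slot's mouth on the bed's top; local y points into the slot, parallel to the holder's y. Slot 63 mm wide, 13 mm high, 40 mm deep to its back wall; its floor is the bed. Flares lead in at sides and top, reaching 9 mm out in front of the mouth. Block 77 mm wide, 50 mm long, top 21 mm above the bed.
- carriage (a joint): position of the carriage along the holder's +y, in m: 0 at the far end from the jaw, up to 0.178 towards the jaw. It starts in the rack's wide parking gap (0 to 0.049), where the bar is down and the carriage can shift; the first tooth stops it there until the bar is lifted. Notches are at 0.016 x k (k = 4 to 11), with 1 mm play: bar down, it is locked. Friction 1.5 N, bar up.
- carriage_face (a point): middle of the carriage's upright face that looks to the jaw, at the carrier's mid-height; axes as the holder's; at the holder's local y = -148 mm + carriage value. The carriage block is 68 mm wide, reaches 50 mm back from this face and 76 mm above the bench.
- carriage_lip (a point): front edge of the steel lip that sticks out 28 mm from the carriage face towards the jaw (35 mm with its turned-up edge), 60 mm wide, its underside 13.5 mm above the bed, so that it passes over the carrier's tail
- latch (a joint): lift of the release bar, in m: 0 fully down, in a notch; it clears the teeth above 0.015; stop at 0.024. A spring presses it down: about 5 N at 0, 9 N at 0.024.
- latch_grip (a point): middle of the release bar: level, of steel, 12 x 12 mm in section, 100 mm long along the holder's x, on an upright at each end (local x = +-43 mm), 25 mm behind the carriage face. Centre 105 mm above the bench when down; 23 mm free below it. Pinch it from above, fingers closing along the holder's y; it moves straight up, and the carriage follows it along the rail.
- jar: bystander: small clear jar with white cap, 56 mm across, 65 mm high; origin under its centre
- tub: bystander: small clear open tub, 62 mm across, 60 mm high; origin under its centre
- can: bystander: small metal can, 54 mm across, 70 mm high; origin under its centre
- flux: bystander: white bottle, 60 mm across, 140 mm high; origin under its centre
- mug: bystander: white mug, 80 mm across, 90 mm high; origin under its centre
- driver: bystander: screwdriver lying on the bench, about 200 mm long along its x; origin on the bench under it
- chip_tray: bystander: red tray with compartments, 110 x 85 x 22 mm; origin under its centre

How it is judged:
On the way, in this order (a step that is already met when the one before it is completed fails the run):
1. the carrier lies flat on the bed, nose fully home in the jaw's slot, before the carriage's lip is over its tail (y of carrier_nose in the frame of jaw above 0.036 m and z of carrier_nose in the frame of jaw below 0.01 m and angle between the x axis of carrier and the y axis of jaw, either way round below 0.1 rad and angle between carrier's own z axis and vertical below 0.05 rad and y of carrier_tail in the frame of carriage_face above 0.03 m), for 0.2 s.
2. the release bar is held up clear of the teeth while the carriage's lip reaches over the carrier's tail (value of joint latch above 0.012 m and y of carrier_tail in the frame of carriage_face below 0.024 m), for 0.05 s.
At the end, for the whole second after the job is handed in: The carrier lies flat on the bed with its nose within 4 mm of the back of the jaw's slot, the carriage face is within 20 mm of its tail (lip over the tail), the release bar is fully down in a notch (within 3 mm), and all is at rest (y of carrier_nose in the frame of jaw above 0.036 m and z of carrier_nose in the frame of jaw below 0.01 m and angle between the x axis of carrier and the y axis of jaw, either way round below 0.1 rad and angle between carrier's own z axis and vertical below 0.05 rad and y of carrier_tail in the frame of carriage_face between -0.003 and 0.02 m and value of joint latch below 0.003 m and velocity of joint carriage between -0.01 and 0.01 m/s and linear speed of carrier below 0.01 m/s); the robot touches nothing.
It fails at once if a bystander is pushed more than 30 mm from its place (distance of any of jar, tub, can, flux, mug, driver, chip_tray from where it was at the start of the episode above 0.03 m).
It fails at once if a standing bystander is tipped over (angle between any of jar, tub, can, flux, mug, chip_tray's own z axis and vertical above 0.5 rad).
It fails at once if the carrier is tipped steeply or turned over (angle between carrier's own z axis and vertical above 0.7 rad).
It also fails if it takes over 67 s, if anything falls off the work surface, if the arm or the gripper's body presses on something with over 40 N, if the wrist force passes 120 N, or if a joint passes its speed limit or range.

### The arm

A 6-joint arm with a two-finger parallel gripper is mounted at the origin on the work surface. World frame = base frame: x ahead of the robot, y to its left, z up, the work surface at z = 0. Lengths are in m, angles in rad, forces in N, time in s.
With the tool pointing down it reaches from about 0.275 to 0.75 m from the base axis. Payload 10.2 kg.
Tool frame: the origin (TCP) lies midway between the tips of the shut fingers; the grasp point (between the pads) lies 19 mm behind it; z points along the fingers, y is the line along which they close (so a half turn about z gives the same grasp; the last joint's range is limited). The gripper opens to 85 mm and grips with 20 to 120 N. Pads are 22 mm wide; open, the fingers measure 114 mm over their backs; the gripper's body (76 mm by 85 mm) begins 54 mm behind the grasp point. The pads swing forward as they close: fully open they stand 13 mm farther back than shut.
Start: joints at [1.052, 0.313, 1.498, -0, 1.331, -0.223], TCP at [0.153, 0.502, 0.231] pointing down, gripper open.
Joint ranges: [-2.94, 2.94], [-0.97, 2.17], [0.19, 2.56], [-1.23, 4.37], [0.02, 3.11], [-2.88, 2.88]. Speed limits (rad/s): [2.39, 2.39, 3.01, 3.14, 3.14, 3.14].

### API

Orientations are given as a rotation vector (axis times angle).
In Python, from workcell import robot gives the robot as it stands.
- The arm moves only by the shell command python3 jog.py 'ROWS' [OPENING] [FORCE]. ROWS is a JSON list of rows, 1 to 5 of them, each of 4 numbers: dx, dy, dz in m, then a turn about the tool's z in rad; each row shifts and turns the commanded pose from where the row before left it, along the tool's axes as they then stand; what a row does not reach is not made up. A row lasts 1/10 s, in which the tool goes at most 0.05 m and 0.15 rad, less where a joint would pass 70% of its speed; a pose out of reach is approached as far as the arm can. OPENING is the finger opening in m, set as the command begins (- or left out keeps the last). The fingers move at their own pace and stop on an object; FORCE is the grip in N (left out, the last holds). Time passes only in rows, so rows that do not move let the fingers close. It prints the time, the measured TCP pose, the force, the opening and the grip force at its end.
- robot.get_obs(): the state, without advancing time (a new reading comes with each control period).
- robot.grab_frame(name): name is "scene" or "top" or "wrist"; returns a dict with "color" (384x512x3 uint8, red, green, blue), "fx", "fy", "cx", "cy" (pixels), "k1" (the pictures are not rectified: a ray, as slopes to the right and down, at radius r is drawn at 1 + k1 r^2 times it, then the intrinsics apply), "world_from_camera" (4x4, takes a point from camera to world coordinates). Camera axes: x right, y down, z forward; pixel columns grow to the right and rows downward; lengths in m; the calibration is good to about 2 mm. A picture is of the moment at which its call begins. There is no depth.
- robot.sign_off(): hands the job in; it is judged then, once.
The state is a dict: "clock": time; "joint_pos": joint angles; "dq": joint speeds; "joint_torque": joint torques, N m; "tcp_pos": TCP position; "tool_rot": TCP orientation; "ft_force": force on the tool from outside, world axes, zero at the start; "wrist_torque": the same for the moment, N m; "width": finger opening in m; "gripper_force": force on a finger pad.
Only numpy, scipy, OpenCV 4.12 (cv2) and the standard library are available. Lean on these libraries where they do the work, as an engineer would, in place of code of your own. Each camera call takes 0.05 s, during which the arm holds its last target. There are 200 camera calls.

## Working session

There is one attempt and no reset: what is moved stays moved. The work goes in short steps, Python scripts to look and compute and a shell command to move; the robot and the scene stay as the last step left them, time stands still between calls to the robot, and variables do not carry over. Pictures are saved under pics/ and viewed, at most 10 in all, crops included, and the job is handed in when it is done.

```bash
ls; mkdir -p pics
cat > h.py <<'E'
import numpy as np, cv2
from workcell import robot
from scipy.spatial.transform import Rotation as R
def grab(n,f=None):
    d=robot.grab_frame(n)
    if f: cv2.imwrite('pics/'+f,d['color'][:,:,::-1])
    return d
def ray(d,uv):
    K=np.array([[d['fx'],0,d['cx']],[0,d['fy'],d['cy']],[0,0,1.]])
    p=cv2.undistortPoints(np.array(uv,float).reshape(-1,1,2),K,np.array([d['k1'],0,0,0.]))[:,0]
    T=np.array(d['world_from_camera'])
    return T[:3,3],np.c_[p,np.ones(len(p))]@T[:3,:3].T
def on(d,uv,z):
    o,r=ray(d,uv); return o+r*((z-o[2])/r[:,2:])
def proj(d,P):
    T=np.linalg.inv(np.array(d['world_from_camera'])); c=np.atleast_2d(P)@T[:3,:3].T+T[:3,3]
    K=np.array([[d['fx'],0,d['cx']],[0,d['fy'],d['cy']],[0,0,1.]])
    return cv2.projectPoints(c,np.zeros(3),np.zeros(3),K,np.array([d['k1'],0,0,0.]))[0][:,0]
def st():
    o=robot.get_obs(); print(o['clock'],np.round(o['tcp_pos'],4),np.round(o['tool_rot'],3),np.round(o['joint_pos'],3),o['width'])
    print(np.round(R.from_rotvec(o['tool_rot']).as_matrix(),3))
def go(xyz,yaw=None):
    """tool-frame offset to world target; yaw = world angle of tool y axis (mod pi)"""
    o=robot.get_obs(); M=R.from_rotvec(o['tool_rot']).as_matrix()
    d=M.T@(np.array(xyz)-o['tcp_pos']); t=0
    if yaw is not None:
        c=np.arctan2(M[1,1],M[0,1]); t=-((yaw-c+np.pi/2)%np.pi-np.pi/2)
    print('tool delta',np.round(d,4),'turn about z',round(t,3),'n/t q6',o['joint_pos'][5])
E
python3 - <<'E'
from h import *
st()
for n in('scene','top'):
    d=grab(n,n+'0.png'); print(n,d['fx'],d['k1'],np.round(d['world_from_camera'],3).tolist())
a=cv2.imread('pics/scene0.png');b=cv2.imread('pics/top0.png')
E
```

```text
jog.py
pics
workcell.py
0.0 [0.1529 0.502  0.2307] [-4.630e-01 -3.107e+00  2.000e-03] [ 1.052  0.313  1.498  0.     1.331 -0.223] 0.0856706811676204
[[-0.957  0.292 -0.001]
 [ 0.292  0.957 -0.001]
 [ 0.    -0.001 -1.   ]]
scene 477.59160381447674 -0.03985066526462649 [[-0.098, 0.592, -0.8, 1.725], [0.995, 0.041, -0.091, 0.102], [-0.021, -0.805, -0.593, 0.97], [0.0, 0.0, 0.0, 1.0]]
top 447.39574376954465 -0.138231849476796 [[-0.017, -0.993, 0.115, 0.413], [-1.0, 0.019, 0.017, -0.025], [-0.019, -0.115, -0.993, 1.487], [0.0, 0.0, 0.0, 1.0]]
```

```bash
python3 -c "
import cv2
for n in('scene','top'):
    cv2.imwrite('pics/'+n+'0b.png',cv2.resize(cv2.imread('pics/'+n+'0.png'),(800,600),interpolation=cv2.INTER_CUBIC))"
```

```text
(no output)
```

View pics/top0b.png

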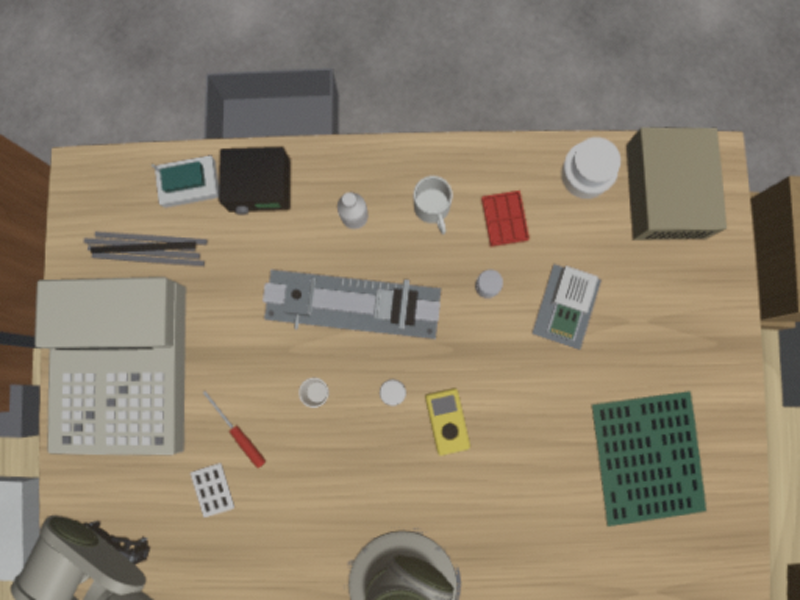

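View pics/scene0b.png

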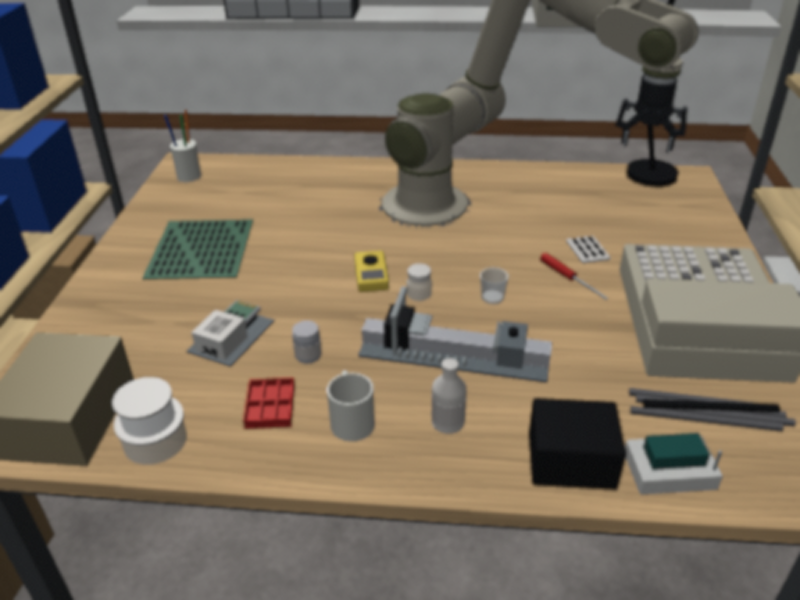

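The top view (800×600 scale) shows the holder from (265,290) to (440,320), with the jaw at left (298,297) and the black carriage with its bar at (405,305). The dock is at (567,305): the white hood is away from the robot and the green nose faces it at (565,322). The can is at (489,283), the jar at (392,392), the tub at (314,392) and the driver at (235,430).

Run:
```python
from h import *
d=grab('top')
s=1.5625
P=lambda l,z: print(np.round(on(d,np.array(l)/s,z)[:,:2],3).tolist())
P([(268,272),(440,287),(436,337),(264,322)],0.008) # holder foot
P([(298,297)],0.063); P([(405,305)],0.09)
P([(553,265),(600,278),(580,347),(534,333)],0.006) # dock foot
P([(489,283)],.07);P([(392,392),(314,392)],.06);P([(434,190)],.09);P([(348,200)],.14);P([(505,218)],.02)
c=d['color'][155:235,160:400]; cv2.imwrite('pics/c1.png',cv2.resize(c[:,:,::-1],(800,267),interpolation=cv2.INTER_CUBIC))
```

```text
[[0.664, 0.279], [0.624, -0.091], [0.517, -0.08], [0.556, 0.287]]
[[0.601, 0.205]]
[[0.577, -0.016]]
[[0.667, -0.336], [0.637, -0.437], [0.49, -0.386], [0.522, -0.289]]
[[0.621, -0.189]]
[[0.403, 0.014], [0.405, 0.173]]
[[0.814, -0.08]]
[[0.783, 0.093]]
[[0.769, -0.234]]
```

View pics/c1.png

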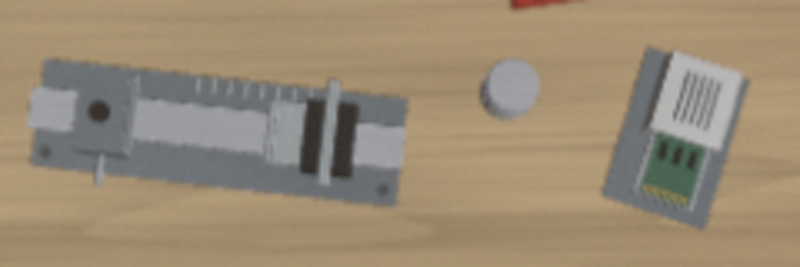

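Run:
```python
from h import *
go([.565,.02,.28],1.463)
```

```text
tool delta [-0.5347 -0.341  -0.0489] turn about z -0.188 n/t q6 -0.22338886549396086
```

```bash
python3 jog.py '[[-0.035,-0.022,-0.004,0],[-0.035,-0.022,-0.004,0],[-0.035,-0.022,-0.004,0],[-0.035,-0.022,-0.004,0],[-0.035,-0.022,-0.004,0]]' 0.04
python3 jog.py '[[-0.035,-0.023,-0.003,0],[-0.035,-0.023,-0.003,0],[-0.035,-0.023,-0.003,0],[-0.035,-0.023,-0.003,0],[-0.035,-0.023,-0.003,0]]'
python3 jog.py '[[-0.036,-0.023,-0.003,0],[-0.036,-0.023,-0.003,0],[-0.036,-0.023,-0.003,0],[-0.036,-0.023,-0.003,-0.09],[-0.036,-0.023,-0.003,-0.1]]'
python3 jog.py '[[0,0,0,0],[0,0,0,0]]'
python3 - <<'E'
from h import *
go([.565,.02,.28],1.463)
d=grab('wrist','w1.png'); print(np.round(d['world_from_camera'],3).tolist())
cv2.imwrite('pics/w1b.png',cv2.resize(d['color'][:,:,::-1],(800,600),interpolation=cv2.INTER_CUBIC))
E
```

```text
clock: 0.65
tcp_pos: [0.2891, 0.3446, 0.2513]
tool_rot: [-0.463, -3.107, 0.0]
ft_force: [1.1, 1.1, 0.7]
width: 0.0397
gripper_force: 0.0
clock: 1.15
tcp_pos: [0.423, 0.1834, 0.2663]
tool_rot: [-0.463, -3.107, -0.0]
ft_force: [0.6, 1.4, 0.5]
width: 0.0402
gripper_force: 0.0
clock: 1.65
tcp_pos: [0.5645, 0.0234, 0.2813]
tool_rot: [-0.161, -3.137, -0.0]
ft_force: [0.5, 0.9, 0.4]
width: 0.0399
gripper_force: 0.0
clock: 1.85
tcp_pos: [0.5637, 0.0247, 0.2806]
tool_rot: [-0.169, -3.136, -0.0]
ft_force: [0.3, 0.5, 0.2]
width: 0.0401
gripper_force: 0.0
tool delta [-0.0018 -0.0046  0.0006] turn about z 0.0 n/t q6 -1.627194814336373
[[0.108, 0.95, 0.293, 0.488], [0.994, -0.103, -0.031, 0.033], [0.001, 0.294, -0.956, 0.423], [0.0, 0.0, 0.0, 1.0]]
```

View pics/w1b.png

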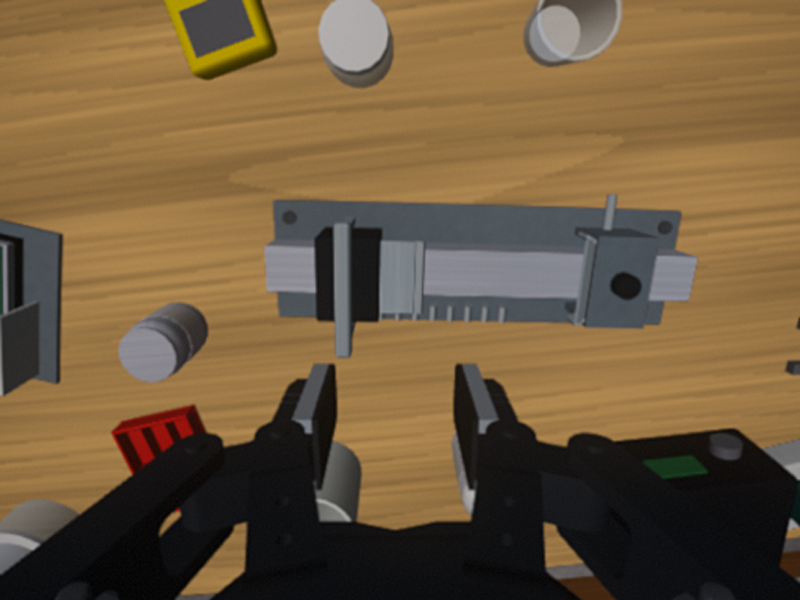

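The wrist view shows the holder foot corners at (275,200), (680,211), (661,324) and (280,317). The bar runs from (343,222) to (343,355), the lip front is at about x=423, the jaw block is at (585–658, 235–325), and the flare front is at about x=578.

Run:
```python
from h import *
d=grab('wrist')
s=1.5625
f=lambda l,z: on(d,np.array(l)/s,z)[:,:2]
F=f([(275,200),(680,211),(661,324),(280,317)],0.008); print('foot',F.round(4).tolist())
b=f([(267,242),(315,242),(425,247),(582,252)],.042); b2=f([(267,291),(424,297),(575,299)],.042); print('bedN',b.round(4).tolist(),'bedF',b2.round(4).tolist())
y=((F[1]-F[0])/np.linalg.norm(F[1]-F[0])+(b[3]-b[0])/np.linalg.norm(b[3]-b[0])+(b2[2]-b2[0])/np.linalg.norm(b2[2]-b2[0])); y/=np.linalg.norm(y); x=np.array([y[1],-y[0]])
print('yaw',np.arctan2(y[1],y[0]),[np.arctan2(*(q[1]-q[0])[::-1]) for q in (F[:2],b[[0,3]],b2[[0,2]])])
c=F.mean(0); print('bed mid x',(b@x).mean(),(b2@x).mean(),'foot x',F@x,'foot y',F@y)
O=x*((b@x).mean()+(b2@x).mean())/2; 
y0=np.mean([(F[0]@y),(F[3]@y),b[0]@y,b2[0]@y]); y1=np.mean([(F[1]@y)]); print('y ends',y0,y1,b[0]@y,b2[0]@y)
O=O+y*(y0+.2); print('O',O,'y',y)
L=lambda l,z:[(round(float((q-O)@x),4),round(float((q-O)@y),4)) for q in f(l,z)]
print('bar',L([(343,222),(343,355)],.111)); print('lip tip',L([(423,243),(423,312)],.06)); print('block front',L([(380,230),(380,320)],.076))
print('jaw: knob',L([(626,286)],.065),'blockends',L([(600,237),(655,237),(643,325),(587,325)],.063),'flare',L([(580,320),(577,236)],.063))
im=d['color']; cv2.imwrite('pics/w2.png',cv2.resize(im[120:215,165:450,::-1],(800,267),interpolation=cv2.INTER_CUBIC))
```

```text
foot [[0.5124, -0.0755], [0.5598, 0.2864], [0.6683, 0.2754], [0.6214, -0.0906]]
bedN [[0.5437, -0.0794], [0.5481, -0.0394], [0.5622, 0.0514], [0.5803, 0.1832]] bedF [[0.5858, -0.0874], [0.6056, 0.0467], [0.6215, 0.1775]]
yaw 1.4365709726438785 [np.float64(1.4406052256134683), np.float64(1.4324159641432157), np.float64(1.4366917271628794)]
bed mid x 0.5496971495539899 0.5927786302646935 foot x [0.5179423  0.51647003 0.62541279 0.62795009] foot y [-0.00623501  0.35870561  0.3623124  -0.00659971]
y ends -0.006747301390317824 0.3587056143387378 -0.005959660472138681 -0.008194829523838834
O [0.59196137 0.11506987] y [0.13382267 0.99100529]
bar [(-0.0496, -0.1282), (0.048, -0.1287)]
lip tip [(-0.0276, -0.0701), (0.0303, -0.0675)]
block front [(-0.0394, -0.104), (0.0325, -0.1027)]
jaw: knob [(0.0019, 0.0968)] blockends [(-0.0371, 0.0698), (-0.0386, 0.1146), (0.036, 0.1186), (0.0371, 0.0705)] flare [(0.0329, 0.0639), (-0.0373, 0.0512)]
```

View pics/w2.png

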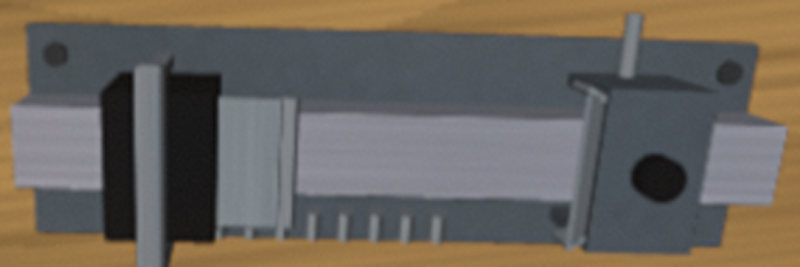

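Run:
```python
from h import *
go([.5748,-.0121,.086],1.4366)
```

```text
tool delta [-0.0157 -0.0366  0.1952] turn about z 0.029 n/t q6 -1.6271172859278067
```

```bash
python3 jog.py '[[-0.016,-0.036,0.02,0.029],[0,0,0.045,0],[0,0,0.045,0],[0,0,0.045,0],[0,0,0.04,0]]'
python3 jog.py '[[0,0,0,0],[0,-0.02,0,0],[0,-0.02,0,0],[0,-0.017,0,0],[0,0,0,0]]'
python3 jog.py '[[0,0.02,-0.02,0],[0,0,-0.04,0],[0,0,-0.05,0],[0,0,-0.05,0],[0,0,0,0]]' 0.085
python3 - <<'E'
from h import *
d=grab('wrist','w3.png'); 
g=grab('top')['color']; cv2.imwrite('pics/x.png',np.vstack([cv2.resize(d['color'][:,:,::-1],(560,420)),cv2.resize(g[150:240,160:400,::-1],(560,210))])[:600])
go([.51,-.34,.25],1.25)
E
```

```text
clock: 2.45
tcp_pos: [0.5749, -0.0112, 0.0848]
tool_rot: [-0.21, -3.134, -0.0]
ft_force: [-0.1, -0.5, 0.0]
width: 0.0401
gripper_force: 0.0
clock: 2.95
tcp_pos: [0.5687, -0.0704, 0.0882]
tool_rot: [0.214, 3.132, -0.002]
ft_force: [0.1, -0.4, 0.1]
width: 0.04
gripper_force: 0.0
clock: 3.45
tcp_pos: [0.573, -0.0488, 0.2546]
tool_rot: [0.21, 3.121, -0.005]
ft_force: [0.9, -0.5, -0.5]
width: 0.0849
gripper_force: 0.0
tool delta [ 0.0215 -0.2971 -0.0021] turn about z 0.186 n/t q6 -1.7254756989536002
```

View pics/x.png

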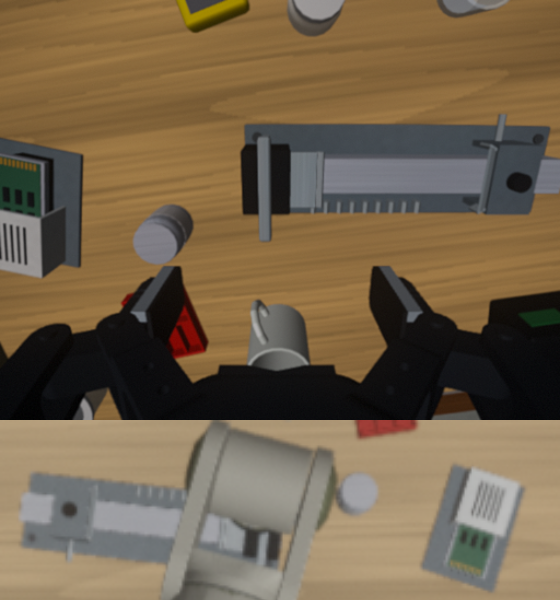

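The carriage is now parked back (bar at x≈264 in the wrist view), and the dock is visible at left. Next I'll hover over the dock.

```bash
python3 jog.py '[[0.004,-0.05,0,0],[0.004,-0.05,0,0],[0.004,-0.05,0,0],[0.004,-0.05,0,0],[0.004,-0.05,0,0]]'
python3 jog.py '[[0,-0.047,0,0.09],[0,0,0,0.096],[0,0,0,0],[0,0,0,0]]'
python3 - <<'E'
from h import *
st()
d=grab('wrist','w4.png')
cv2.imwrite('pics/w4b.png',cv2.resize(d['color'][:,:,::-1],(800,600),interpolation=cv2.INTER_CUBIC))
h=cv2.cvtColor(d['color'],cv2.COLOR_RGB2HSV)
m=cv2.inRange(h,(45,60,20),(95,255,255)); n,l,s,c=cv2.connectedComponentsWithStats(m)
for i in np.argsort(-s[1:,4])[:3]+1: print(s[i],c[i])
E
```

```text
clock: 4.05
tcp_pos: [0.5166, -0.2945, 0.245]
tool_rot: [-0.211, -3.133, -0.002]
ft_force: [1.5, 0.1, 0.6]
width: 0.0854
gripper_force: 0.0
clock: 4.45
tcp_pos: [0.5114, -0.3389, 0.2455]
tool_rot: [-0.496, -3.101, -0.002]
ft_force: [-0.6, -0.1, 0.5]
width: 0.085
gripper_force: 0.0
4.45 [ 0.5114 -0.3389  0.2455] [-4.960e-01 -3.101e+00 -2.000e-03] [-0.776  0.505  1.181  0.     1.457 -2.029] 0.0849733846708061
[[-0.95   0.312 -0.001]
 [ 0.312  0.95   0.001]
 [ 0.001  0.001 -1.   ]]
[    0     0   162   141 12728] [67.86690761 57.96236644]
[ 231  167   43   51 1564] [251.5741688  193.87340153]
[258 168   2   1   2] [258.5 168. ]
```

View pics/w4b.png

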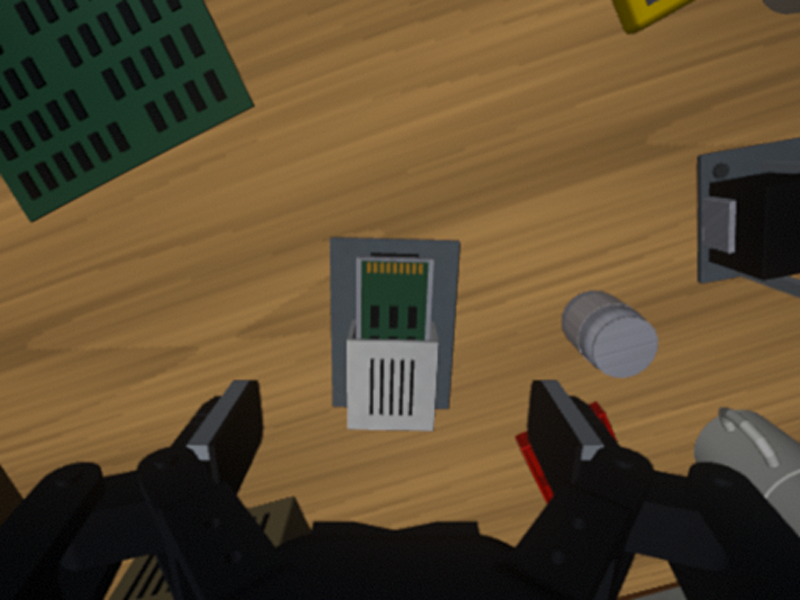

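The dock sits in view with its foot at (331–460, 237–408), carrier nose corners at (357,259) and (433,259), and hood front corners at (347,339) and (438,341).

Run:
```python
from h import *
d=grab('wrist')
f=lambda l,z: on(d,np.array(l)/1.5625,z)[:,:2]
C=f([(357,258.5),(433,259)],.04); H=f([(347,339),(438,341),(346,429),(434,430)],.054); F=f([(331,237),(460,240),(450,409),(331,407)],.006)
an=lambda v:round(np.arctan2(v[1],v[0]),4)
print('nose across',an(C[1]-C[0]),np.linalg.norm(C[1]-C[0]),'hood',an(H[1]-H[0]),an(H[3]-H[2]),an(H[0]-H[2])-np.pi/2,an(H[1]-H[3])-np.pi/2,np.linalg.norm(H[1]-H[0]),'foot',an(F[1]-F[0]),an(F[2]-F[3]),an(F[0]-F[3])-np.pi/2,an(F[1]-F[2])-np.pi/2)
N=C.mean(0);print('nose',N,'hoodfront',H[:2].mean(0),H[2:].mean(0),'dist',np.linalg.norm(N-H[:2].mean(0)),'foot mids',F[:2].mean(0),F[2:].mean(0))
```

```text
nose across 1.2463 0.058469833711966825 hood 1.2291 1.2396 1.2110036732051035 1.2408036732051033 0.0709740908754969 foot 1.2296 1.2337 1.2120036732051034 1.2369036732051035
nose [ 0.51063336 -0.33810528] hoodfront [ 0.56849789 -0.3591681 ] [ 0.6442316  -0.38638446] dist 0.06157877998400053 foot mids [ 0.50141433 -0.33450777] [ 0.65183896 -0.38879749]
```

Run:
```python
from h import *
go([.5426,-.3496,.012],1.227)
```

```text
tool delta [-0.0329 -0.0007  0.2341] turn about z 0.026 n/t q6 -2.028817427671742
```

```bash
python3 jog.py '[[-0.016,0,0.03,0.026],[-0.0165,0,0.04,0],[0,0,0.045,0],[0,0,0.04,0],[0,0,0.035,0]]'
python3 jog.py '[[0,0,0.025,0],[0,0,0.018,0],[0,0,0,0],[0,0,0,0]]'
python3 - <<'E'
from h import *
go([.5426,-.3496,.012],1.227)
E
```

```text
clock: 5.05
tcp_pos: [0.542, -0.3491, 0.0542]
tool_rot: [-0.537, -3.094, -0.001]
ft_force: [0.6, -0.3, -0.9]
width: 0.0849
gripper_force: 0.0
clock: 5.45
tcp_pos: [0.5425, -0.3502, 0.014]
tool_rot: [0.54, 3.094, -0.001]
ft_force: [-0.7, -0.3, 0.3]
width: 0.085
gripper_force: 0.0
tool delta [0.0001 0.0006 0.002 ] turn about z -0.001 n/t q6 -1.9798395482090412
```

```bash
python3 jog.py '[[0,0,0,0],[0,0,0,0],[0,0,0,0],[0,0,0,0]]' 0.05 50
python3 jog.py '[[0,0,0,0]]'
python3 - <<'E'
from h import *
d=grab('wrist')
cv2.imwrite('pics/w5b.png',cv2.resize(d['color'][:,:,::-1],(600,450)))
st()
E
```

```text
clock: 5.85
tcp_pos: [0.5426, -0.351, 0.015]
tool_rot: [0.541, 3.092, -0.002]
ft_force: [-0.5, 0.6, 5.9]
width: 0.0592
gripper_force: 54.5
clock: 5.95
tcp_pos: [0.5426, -0.3509, 0.0149]
tool_rot: [0.541, 3.093, -0.002]
ft_force: [-0.1, 1.7, 7.0]
width: 0.0593
gripper_force: 54.5
6.0 [ 0.5426 -0.351   0.0149] [ 5.410e-01  3.093e+00 -2.000e-03] [-0.755  0.797  1.313  0.     1.029 -1.979] 0.05913693870056629
[[-0.941  0.34   0.002]
 [ 0.34   0.941 -0.002]
 [-0.002 -0.001 -1.   ]]
```

View pics/w5b.png

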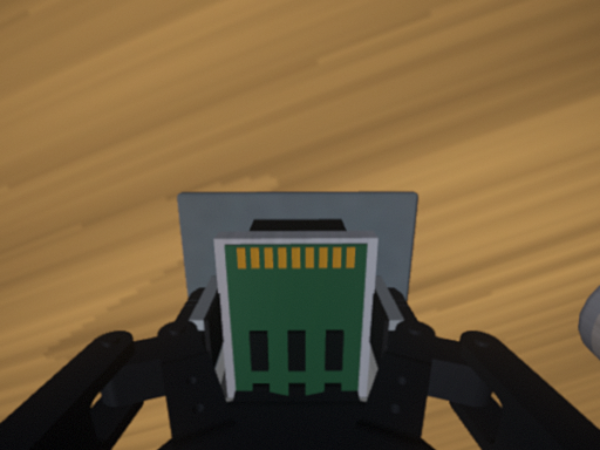

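The carrier is gripped squarely (gold contacts at the top, edges parallel to the pads). Now I pull it level out of the dock.

```bash
python3 jog.py '[[0,0,-0.002,0],[0.015,0,-0.001,0],[0.02,0,0,0],[0.02,0,0,0],[0.02,0,0,0]]'
python3 jog.py '[[0.02,0,0,0],[0,0,-0.02,0],[0,0,-0.04,0],[0,0,-0.04,0],[0,0,-0.03,0]]'
python3 - <<'E'
from h import *
O=np.array([.59196,.11507]);y=np.array([.1338,.9910]);
# nose at local y 0.045, grasp 34 behind
t=O+y*(.045-.034); print(t); go([*t,.13],1.4366-np.pi/2); st()
E
```

```text
clock: 6.5
tcp_pos: [0.4704, -0.3244, 0.0161]
tool_rot: [-0.542, -3.094, -0.001]
ft_force: [-0.2, -1.5, -2.8]
width: 0.0589
gripper_force: 54.3
clock: 7.0
tcp_pos: [0.4527, -0.3183, 0.1487]
tool_rot: [0.542, 3.093, -0.002]
ft_force: [0.6, -1.0, -3.5]
width: 0.0587
gripper_force: 55.3
[0.5934318 0.125971 ]
tool delta [0.0186 0.4657 0.0183] turn about z 1.358 n/t q6 -2.0486163628532066
7.0 [ 0.4527 -0.3183  0.1487] [ 5.420e-01  3.093e+00 -2.000e-03] [-0.825  0.45   1.527 -0.     1.164 -2.049] 0.0586535504789238
[[-0.94   0.34   0.001]
 [ 0.34   0.94  -0.001]
 [-0.001 -0.001 -1.   ]]
```

```bash
python3 jog.py '[[0.002,0.04,0,0],[0.002,0.045,0,0],[0.002,0.045,0,0],[0.002,0.045,0,0],[0.002,0.045,0,0]]'
python3 jog.py '[[0.002,0.045,0,0],[0.002,0.045,0,0],[0.002,0.045,0,0],[0.002,0.045,0,0],[0,0.04,0,0]]'
python3 jog.py '[[0,0.025,0,0.13],[0,0,0,0.14],[0,0,0,0.14],[0,0,0,0.14],[0,0,0,0.14]]'
python3 jog.py '[[0,0,0,0.14],[0,0,0,0.14],[0,0,0,0.14],[0,0,0,0.14],[0,0,0,0.108]]'
python3 jog.py '[[0,0,0,0],[0,0,0,0]]'
python3 - <<'E'
from h import *
go([.5934,.126,.13],1.4366-np.pi/2); d=grab('wrist')
cv2.imwrite('pics/w6b.png',cv2.resize(d['color'][:,:,::-1],(800,600),interpolation=cv2.INTER_CUBIC))
E
```

```text
clock: 7.5
tcp_pos: [0.5179, -0.1061, 0.1463]
tool_rot: [-0.542, -3.094, -0.0]
ft_force: [0.8, -0.4, -3.6]
width: 0.059
gripper_force: 55.2
clock: 8.0
tcp_pos: [0.5851, 0.104, 0.1461]
tool_rot: [-0.541, -3.094, 0.0]
ft_force: [-0.3, 0.4, -3.0]
width: 0.0591
gripper_force: 55.2
clock: 8.5
tcp_pos: [0.5934, 0.1253, 0.1459]
tool_rot: [-1.564, -2.724, 0.001]
ft_force: [0.5, -0.0, -2.2]
width: 0.0588
gripper_force: 55.3
clock: 9.0
tcp_pos: [0.5934, 0.1252, 0.146]
tool_rot: [-2.37, -2.061, 0.001]
ft_force: [-0.2, -0.8, -3.4]
width: 0.0589
gripper_force: 55.3
clock: 9.2
tcp_pos: [0.5936, 0.1251, 0.1461]
tool_rot: [-2.362, -2.071, 0.001]
ft_force: [0.0, 0.5, -2.2]
width: 0.0589
gripper_force: 55.3
tool delta [ 0.0008 -0.0003  0.0161] turn about z 0.003 n/t q6 0.14593056520283987
```

View pics/w6b.png

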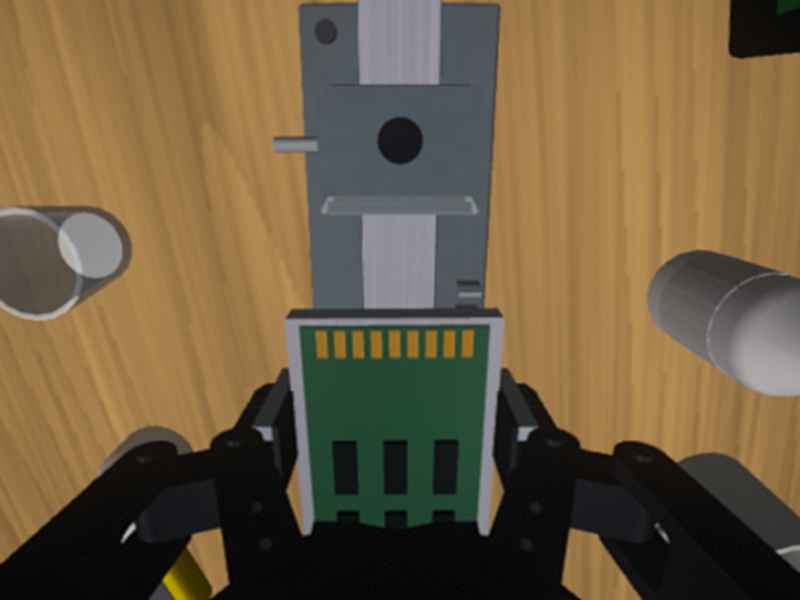

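The carrier is over the bed with nose corners at (290,319) and (501,319). The jaw knob is at (400,140), its flare spans (322–478, 207), and the bed edges are at x≈362/436.

Run:
```python
from h import *
d=grab('wrist')
f=lambda l,z: on(d,np.array(l)/1.5625,z)[:,:2]
O=np.array([.59196,.11507]);y=np.array([.1338,.9910]);x=np.array([.991,-.1338])
L=lambda n,l,z:print(n,[(round(float((q-O)@x),4),round(float((q-O)@y),4)) for q in f(l,z)])
L('nose',[(290,320),(501,320)],.171); L('side',[(304,530),(490,531)],.171)
L('knob',[(400,140)],.065); L('flare',[(322,207),(478,207)],.063)
L('blockback',[(331,85),(470,85)],.063)
L('bed',[(361,215),(436,215),(364,305),(434,305),(360,2),(440,2)],.042)
L('foot',[(300,5),(499,5),(314,305),(486,305)],.008)
L('tcp0',[],0); o=robot.get_obs()['tcp_pos'][:2]; print((o-O)@x,(o-O)@y)
```

```text
nose [(-0.0294, 0.0431), (0.0278, 0.0432)]
side [(-0.0299, -0.0286), (0.0298, -0.0288)]
knob [(0.0012, 0.0928)]
flare [(-0.0363, 0.062), (0.0391, 0.0622)]
blockback [(-0.03, 0.1167), (0.0327, 0.1169)]
bed [(-0.019, 0.0556), (0.0208, 0.0557), (-0.0182, 0.0054), (0.0211, 0.0055), (-0.0178, 0.1564), (0.0201, 0.1565)]
foot [(-0.0527, 0.1649), (0.055, 0.1652), (-0.0526, -0.0057), (0.0574, -0.0054)]Traceback (most recent call last):
  File "<stdin>", line 11, in <module>
  File "<stdin>", line 5, in <lambda>
  File "<stdin>", line 3, in <lambda>
  File "h.py", line 14, in on
    o,r=ray(d,uv); return o+r*((z-o[2])/r[:,2:])
        ~~~^^^^^^
  File "h.py", line 10, in ray
    p=cv2.undistortPoints(np.array(uv,float).reshape(-1,1,2),K,np.array([d['k1'],0,0,0.]))[:,0]
      ~~~~~~~~~~~~~~~~~~~^^^^^^^^^^^^^^^^^^^^^^^^^^^^^^^^^^^^^^^^^^^^^^^^^^^^^^^^^^^^^^^^^
cv2.error: OpenCV(4.12.0) /io/opencv/modules/calib3d/src/undistort.dispatch.cpp:347: error: (-215:Assertion failed) CV_IS_MAT(_src) && CV_IS_MAT(_dst) && (_src->rows == 1 || _src->cols == 1) && (_dst->rows == 1 || _dst->cols == 1) && _src->cols + _src->rows - 1 == _dst->rows + _dst->cols - 1 && (CV_MAT_TYPE(_src->type) == CV_32FC2 || CV_MAT_TYPE(_src->type) == CV_64FC2) && (CV_MAT_TYPE(_dst->type) == CV_32FC2 || CV_MAT_TYPE(_dst->type) == CV_64FC2) in function 'cvUndistortPointsInternal'
```

```bash
python3 jog.py '[[0,0.0015,0.025,0.003],[0,0,0.035,0],[0,0,0.03,0],[0,0,0.02,0],[0,0,0.006,0]]'
python3 jog.py '[[0,0,0.002,0],[0,0,0,0]]'
```

```text
clock: 9.8
tcp_pos: [0.5941, 0.1249, 0.028]
tool_rot: [-2.365, -2.064, 0.005]
ft_force: [-0.1, 0.4, -1.6]
width: 0.0591
gripper_force: 55.2
clock: 10.0
tcp_pos: [0.5959, 0.125, 0.0293]
tool_rot: [2.367, 2.064, 0.002]
ft_force: [-0.2, 0.3, -3.1]
width: 0.0588
gripper_force: 55.2
```

```bash
python3 jog.py '[[0,0,0.0015,0],[0,0,0,0]]'; python3 jog.py '[[0,0,0.0015,0],[0,0,0,0]]'
python3 - <<'E'
from h import *
O=np.array([.59196,.11507]);y=np.array([.1338,.9910]);x=np.array([.991,-.1338])
st(); o=robot.get_obs()['tcp_pos'][:2]; print((o-O)@x,(o-O)@y)
E
```

```text
clock: 10.2
tcp_pos: [0.5956, 0.125, 0.0276]
tool_rot: [2.367, 2.064, 0.002]
ft_force: [-0.1, -0.2, -3.0]
width: 0.0591
gripper_force: 55.3
clock: 10.4
tcp_pos: [0.5957, 0.125, 0.0269]
tool_rot: [2.367, 2.064, 0.002]
ft_force: [-4.2, -0.2, 7.5]
width: 0.0589
gripper_force: 56.4
10.4 [0.5957 0.125  0.0269] [2.367e+00 2.064e+00 2.000e-03] [ 0.015  0.712  1.442 -0.     0.987  0.152] 0.058947089222709914
[[ 0.136  0.991  0.001]
 [ 0.991 -0.136 -0.   ]
 [ 0.     0.001 -1.   ]]
0.0023850476740339454 0.010361753143565293
```

```bash
python3 jog.py '[[0,0,0,0],[0,0,0,0],[0,0,0,0]]' 0.078
python3 jog.py '[[-0.02,0,0,0],[-0.03,0,0,0],[0,0,0,0]]'
python3 jog.py '[[0,0,0,0],[0,0,0,0],[0,0,0,0],[0,0,0,0]]' 0.05 50
python3 - <<'E'
from h import *
O=np.array([.59196,.11507]);y=np.array([.1338,.9910]);x=np.array([.991,-.1338])
st(); o=robot.get_obs()['tcp_pos'][:2]; print((o-O)@x,(o-O)@y)
d=grab('wrist'); cv2.imwrite('pics/w7b.png',cv2.resize(d['color'][:,:,::-1],(800,600),interpolation=cv2.INTER_CUBIC))
E
```

```text
clock: 10.7
tcp_pos: [0.5954, 0.1249, 0.0254]
tool_rot: [2.368, 2.064, 0.0]
ft_force: [0.1, -0.6, -0.7]
width: 0.0778
gripper_force: 0.0
clock: 11.0
tcp_pos: [0.5884, 0.0729, 0.0253]
tool_rot: [2.371, 2.061, -0.001]
ft_force: [-0.5, -0.3, -0.4]
width: 0.0782
gripper_force: 0.0
clock: 11.4
tcp_pos: [0.5888, 0.0759, 0.0257]
tool_rot: [2.367, 2.065, 0.001]
ft_force: [-0.7, -0.2, 5.5]
width: 0.0591
gripper_force: 54.7
11.4 [0.5888 0.0759 0.0257] [2.367e+00 2.065e+00 1.000e-03] [-0.069  0.687  1.493 -0.     0.96   0.067] 0.05907234760023606
[[ 0.136  0.991  0.001]
 [ 0.991 -0.136 -0.   ]
 [-0.     0.001 -1.   ]]
0.0020874204450505303 -0.039253016957532624
```

View pics/w7b.png

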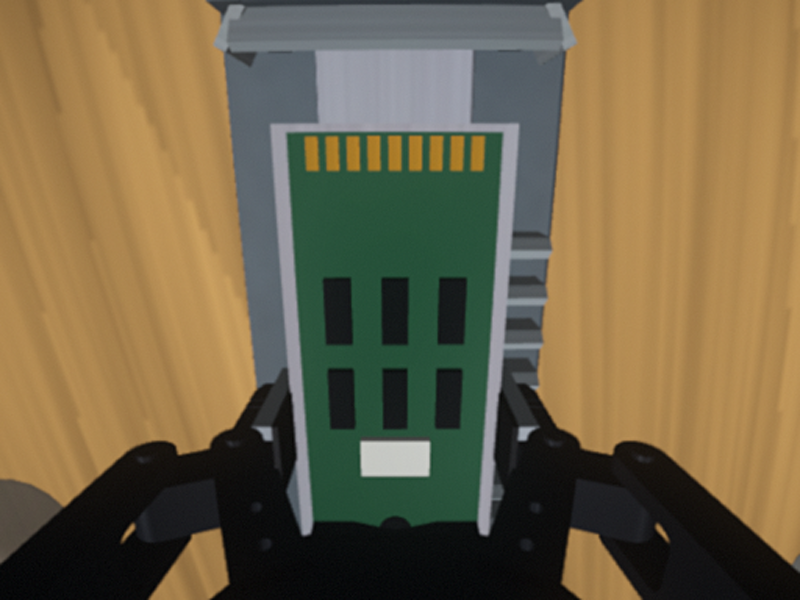

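The carrier lies flat and straight on the bed: its nose spans 272–517, the flare 218–574, and both are centred near x=395. Now I push it in.

```bash
python3 jog.py '[[0.012,0,-0.0005,0],[0.012,0,0,0],[0.01,0,0,0],[0.01,0,0,0],[0.008,0,0,0]]'
python3 jog.py '[[0.004,0,0,0],[0.004,0,0,0],[0,0,0,0]]'
```

```text
clock: 11.95
tcp_pos: [0.5956, 0.1281, 0.0257]
tool_rot: [-2.368, -2.065, 0.0]
ft_force: [0.6, -3.5, 1.8]
width: 0.0591
gripper_force: 54.3
clock: 12.25
tcp_pos: [0.5967, 0.1356, 0.0257]
tool_rot: [-2.368, -2.064, -0.001]
ft_force: [-0.3, 2.4, 0.5]
width: 0.0589
gripper_force: 54.3
```

```bash
python3 jog.py '[[0.003,0,0,0],[0,0,0,0]]';python3 jog.py '[[0.003,0,0,0],[0,0,0,0]]';python3 jog.py '[[0.002,0,0,0],[0,0,0,0]]'
```

```text
clock: 12.45
tcp_pos: [0.597, 0.138, 0.0258]
tool_rot: [-2.368, -2.064, -0.0]
ft_force: [0.4, 0.1, 0.6]
width: 0.059
gripper_force: 54.2
clock: 12.65
tcp_pos: [0.5973, 0.1387, 0.0257]
tool_rot: [2.366, 2.064, -0.005]
ft_force: [-2.9, -13.6, 2.4]
width: 0.0593
gripper_force: 54.4
clock: 12.85
tcp_pos: [0.5973, 0.1387, 0.0257]
tool_rot: [2.365, 2.063, -0.01]
ft_force: [-4.9, -24.4, 5.1]
width: 0.0592
gripper_force: 54.6
```

```bash
python3 jog.py '[[-0.003,0,0,0],[0,0,0,0]]'; python3 jog.py '[[0,0,0,0],[0,0,0,0],[0,0,-0.03,0],[0,0,-0.05,0],[0,0,-0.05,0]]' 0.08
python3 jog.py '[[0,0,-0.05,0],[0,0,-0.04,-0.12],[0,0,0,-0.14],[0,0,0,-0.14],[0,0,0,-0.14]]'
python3 jog.py '[[0,0,0,-0.14],[0,0,0,-0.14],[0,0,0,-0.14],[0,0,0,-0.14],[0,0,0,-0.14]]' 0.04
python3 jog.py '[[0,-0.04,0,-0.14],[0,-0.05,0,-0.14],[0,-0.03,0,-0.05],[0,0,0,0],[0,0,0,0]]'
python3 - <<'E'
from h import *
st()
d=grab('wrist'); cv2.imwrite('pics/w8b.png',cv2.resize(d['color'][:,:,::-1],(800,600),interpolation=cv2.INTER_CUBIC))
E
```

```text
clock: 13.05
tcp_pos: [0.5973, 0.1386, 0.0257]
tool_rot: [2.368, 2.063, -0.002]
ft_force: [-0.9, -7.8, 2.4]
width: 0.0587
gripper_force: 54.3
clock: 13.55
tcp_pos: [0.5968, 0.1403, 0.157]
tool_rot: [-2.367, -2.064, 0.001]
ft_force: [0.6, -0.3, 0.1]
width: 0.0801
gripper_force: 0.0
clock: 14.05
tcp_pos: [0.5972, 0.1404, 0.2459]
tool_rot: [-1.724, -2.626, -0.001]
ft_force: [-0.2, -0.8, 0.2]
width: 0.0804
gripper_force: 0.0
clock: 14.55
tcp_pos: [0.5972, 0.1404, 0.2457]
tool_rot: [-0.718, -3.058, -0.001]
ft_force: [-0.3, -0.2, -0.2]
width: 0.0399
gripper_force: 0.0
clock: 15.05
tcp_pos: [0.558, 0.0286, 0.2459]
tool_rot: [0.224, 3.133, 0.001]
ft_force: [-0.2, 0.6, -0.7]
width: 0.0401
gripper_force: 0.0
15.05 [0.558  0.0286 0.2459] [2.240e-01 3.133e+00 1.000e-03] [-1.590e-01  3.780e-01  1.369e+00  1.000e-03  1.394e+00 -1.587e+00] 0.04006883257805133
[[-0.99   0.142  0.   ]
 [ 0.142  0.99   0.001]
 [-0.     0.001 -1.   ]]
```

View pics/w8b.png

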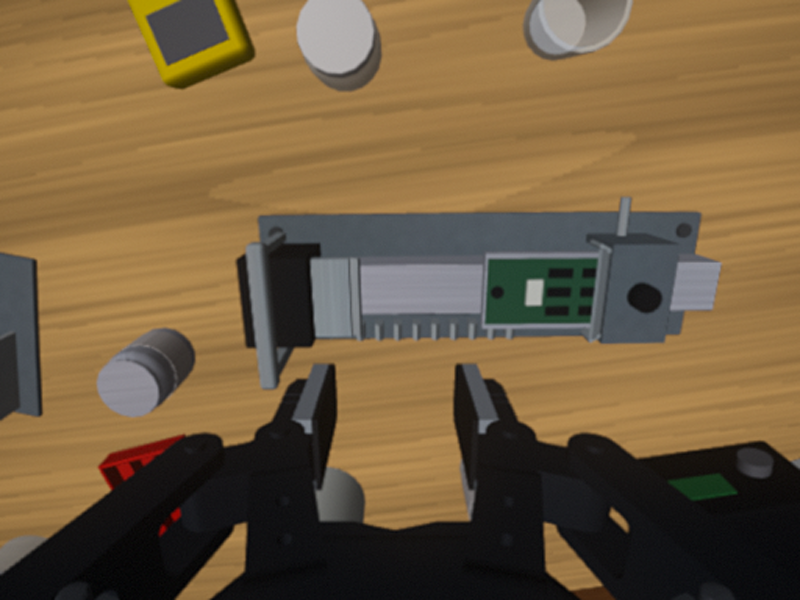

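The carrier is seated in the jaw, with its tail edge at x≈484 and y 255–327. The bar runs from about (256,243) to (269,388), and the lip front is at x≈358. This was the eleventh picture viewed, one more than the limit of 10, so I won't view any more and will work from numbers.

Run:
```python
from h import *
d=grab('wrist')
f=lambda l,z: on(d,np.array(l)/1.5625,z)[:,:2]
O=np.array([.59196,.11507]);y=np.array([.1338,.9910]);x=np.array([.991,-.1338])
L=lambda n,l,z:print(n,[(round(float((q-O)@x),4),round(float((q-O)@y),4)) for q in f(l,z)])
L('bar',[(257,243),(269,388)],.111);L('tail',[(484,255),(484,327)],.052);L('face',[(321,245),(312,346)],.076);L('lip',[(358,260),(358,337)],.06)
L('holder end foot',[(260,215)],.008); L('end',[(700,213)],.008)
b=f([(257,243),(269,388)],.111).mean(0); print(b); go([*b,.086],1.4366)
```

```text
bar [(-0.049, -0.173), (0.0493, -0.1744)]
tail [(-0.0279, -0.023), (0.0291, -0.0201)]
face [(-0.0408, -0.1396), (0.0338, -0.1503)]
lip [(-0.0266, -0.1159), (0.0334, -0.1177)]
holder end foot [(-0.0536, -0.1994)]
end [(-0.0536, 0.1654)]
[ 0.56891615 -0.05705445]
tool delta [-0.0228 -0.0843  0.1597] turn about z -0.006 n/t q6 -1.5872805660786604
```

```bash
python3 jog.py '[[-0.0115,-0.042,0,0],[-0.0115,-0.042,0.02,0],[0,0,0.045,0],[0,0,0.045,0],[0,0,0.035,0]]'
python3 jog.py '[[0,0,0.015,-0.005],[0,0,0,0]]'
python3 - <<'E'
from h import *
go([.5689,-.0571,.086],1.4366)
E
python3 jog.py '[[0,0,0,0],[0,0,0,0],[0,0,0,0],[0,0,0,0]]' 0.0 60
```

```text
clock: 15.65
tcp_pos: [0.5684, -0.0568, 0.0981]
tool_rot: [-0.221, -3.132, -0.001]
ft_force: [0.4, -0.5, -0.3]
width: 0.0399
gripper_force: 0.0
clock: 15.85
tcp_pos: [0.568, -0.0565, 0.0834]
tool_rot: [-0.212, -3.13, -0.002]
ft_force: [0.2, -0.3, 1.1]
width: 0.0397
gripper_force: 0.0
tool delta [-0.001  -0.0005 -0.0026] turn about z -0.001 n/t q6 -1.7403170589950585
clock: 16.25
tcp_pos: [0.5697, -0.0579, 0.0873]
tool_rot: [0.213, 3.131, -0.001]
ft_force: [0.6, 1.4, 6.0]
width: 0.0108
gripper_force: 59.1
```

```bash
python3 jog.py '[[0,0,-0.01,0],[0,0,-0.01,0],[0,0,0,0],[0,0,0,0]]'
```

```text
clock: 16.65
tcp_pos: [0.5695, -0.0579, 0.1056]
tool_rot: [0.214, 3.132, 0.0]
ft_force: [8.0, 0.7, -8.5]
width: 0.0107
gripper_force: 58.4
```

```bash
python3 jog.py '[[0,0.01,0,0],[0,0.015,0,0],[0,0.02,0,0],[0,0.02,0,0],[0,0.015,0,0]]'
python3 jog.py '[[0,0.015,0,0],[0,0.01,0,0],[0,0.007,0,0],[0,0,0,0],[0,0,0,0]]'
python3 - <<'E'
from h import *
O=np.array([.59196,.11507]);y=np.array([.1338,.9910]);x=np.array([.991,-.1338])
o=robot.get_obs()['tcp_pos'][:2]; print((o-O)@x,(o-O)@y)
d=grab('wrist')
E
```

```text
clock: 17.15
tcp_pos: [0.5801, 0.0217, 0.1052]
tool_rot: [0.213, 3.134, -0.001]
ft_force: [5.5, -3.4, -7.8]
width: 0.0106
gripper_force: 58.7
clock: 17.65
tcp_pos: [0.5843, 0.0533, 0.105]
tool_rot: [0.213, 3.134, 0.0]
ft_force: [5.3, 1.2, -8.1]
width: 0.0106
gripper_force: 58.8
0.000641656687460657 -0.06228971267560942
```

```bash
python3 jog.py '[[0,0,0.006,0],[0,0,0.006,0],[0,0,0.005,0],[0,0,0,0],[0,0,0,0]]'
python3 jog.py '[[0,0,0.003,0],[0,0,0,0],[0,0,0,0]]'
```

```text
clock: 18.2
tcp_pos: [0.5841, 0.0523, 0.0879]
tool_rot: [-0.214, -3.134, 0.002]
ft_force: [4.6, -2.8, -9.1]
width: 0.0107
gripper_force: 59.2
clock: 18.5
tcp_pos: [0.5844, 0.0522, 0.0873]
tool_rot: [0.214, 3.133, -0.002]
ft_force: [-3.3, -3.9, 10.8]
width: 0.0107
gripper_force: 61.7
```

```bash
python3 jog.py '[[0,0.003,0,0],[0,0,0,0]]'; python3 jog.py '[[0,-0.003,0,0],[0,0,0,0]]'
python3 jog.py '[[0,0,0,0],[0,0,0,0],[0,0,0,0],[0,0,-0.01,0],[0,0,-0.04,0]]' 0.04
python3 jog.py '[[0,0,-0.05,0],[0,0,-0.05,0],[0,0,-0.01,0],[0,0,0,0],[0,0,0,0]]'
python3 - <<'E'
from h import *
st(); d=grab('wrist'); im=d['color']
O=np.array([.59196,.11507]);y=np.array([.1338,.9910]);x=np.array([.991,-.1338])
# brightness profiles along holder y: bar (at local x=-.046, z=.111), green extent at carrier top z=.052
ys=np.arange(-.12,.08,.001)
g=cv2.cvtColor(im,cv2.COLOR_RGB2GRAY); hs=cv2.cvtColor(im,cv2.COLOR_RGB2HSV)
def prof(lx,z,ch): 
    P=np.array([[*(O+x*lx+y*t),z] for t in ys]); p=proj(d,P).astype(np.float32)
    return cv2.remap(ch,p[:,0].copy(),p[:,1].copy(),cv2.INTER_LINEAR).ravel()
for lx in (-.02,.02): print('bar prof',list(zip((ys[30:85:2]*1000).round().astype(int).tolist(),prof(lx,.111,g)[30:85:2].tolist())))
s=prof(0.0,.052,hs[:,:,1]); print('sat carrier',list(zip((ys[70:150:3]*1000).round().astype(int).tolist(),s[70:150:3].tolist())))
E
```

```text
clock: 18.7
tcp_pos: [0.5844, 0.0526, 0.0873]
tool_rot: [0.214, 3.134, -0.01]
ft_force: [-7.1, -18.7, 12.3]
width: 0.011
gripper_force: 62.1
clock: 18.9
tcp_pos: [0.5843, 0.0522, 0.0873]
tool_rot: [0.214, 3.133, -0.001]
ft_force: [-3.1, -5.1, 11.0]
width: 0.0102
gripper_force: 61.9
clock: 19.4
tcp_pos: [0.5822, 0.0533, 0.1334]
tool_rot: [-0.213, -3.127, -0.001]
ft_force: [-0.5, -0.7, 0.3]
width: 0.0401
gripper_force: 0.0
clock: 19.9
tcp_pos: [0.5835, 0.0531, 0.2445]
tool_rot: [-0.214, -3.132, -0.0]
ft_force: [0.4, -0.0, -0.0]
width: 0.04
gripper_force: 0.0
19.9 [0.5835 0.0531 0.2445] [-0.214 -3.132 -0.   ] [-0.109  0.442  1.279  0.     1.422 -1.544] 0.03996302798093197
[[-0.991  0.136 -0.002]
 [ 0.136  0.991  0.   ]
 [ 0.002 -0.    -1.   ]]
bar prof [(-90, 144), (-88, 144), (-86, 141), (-84, 29), (-82, 26), (-80, 25), (-78, 25), (-76, 25), (-74, 26), (-72, 23), (-70, 43), (-68, 130), (-66, 130), (-64, 130), (-62, 128), (-60, 118), (-58, 60), (-56, 23), (-54, 25), (-52, 24), (-50, 24), (-48, 24), (-46, 25), (-44, 22), (-42, 35), (-40, 128), (-38, 134), (-36, 134)]
bar prof [(-90, 120), (-88, 122), (-86, 114), (-84, 34), (-82, 27), (-80, 27), (-78, 27), (-76, 26), (-74, 27), (-72, 26), (-70, 38), (-68, 128), (-66, 130), (-64, 129), (-62, 127), (-60, 119), (-58, 64), (-56, 25), (-54, 25), (-52, 25), (-50, 25), (-48, 24), (-46, 24), (-44, 25), (-42, 38), (-40, 106), (-38, 111), (-36, 124)]
sat carrier [(-50, 25), (-47, 31), (-44, 17), (-41, 6), (-38, 14), (-35, 23), (-32, 24), (-29, 24), (-26, 25), (-23, 26), (-20, 25), (-17, 29), (-14, 26), (-11, 27), (-8, 17), (-5, 17), (-2, 23), (1, 130), (4, 122), (7, 122), (10, 12), (13, 6), (16, 4), (19, 5), (22, 30), (25, 112), (28, 22)]
```

Locked: pushing with 19 N moved it only 0.4 mm. My image estimate puts the face-to-tail gap at 15–18 mm, close to the 20 mm limit and to the next notch. I'll take hold again, lift the bar and feel for the tail.

```bash
python3 jog.py '[[0,0,0.03,0],[0,0,0.045,0],[0,0,0.045,0],[0,0,0.03,0],[0,0,0.007,0]]'
python3 jog.py '[[0,0,0,0],[0,0,0,0],[0,0,0,0],[0,0,0,0],[0,0,0,0]]' 0 60
python3 jog.py '[[0,0,-0.01,0],[0,0,-0.01,0],[0,0,0,0],[0,0.008,0,0],[0,0,0,0]]'
python3 jog.py '[[0,0.002,0,0],[0,0,0,0]]'
python3 jog.py '[[0,0.002,0,0],[0,0,0,0]]'
```

```text
clock: 20.45
tcp_pos: [0.5814, 0.0533, 0.084]
tool_rot: [-0.213, -3.125, -0.001]
ft_force: [-0.6, -0.1, 0.5]
width: 0.0402
gripper_force: 0.0
clock: 20.95
tcp_pos: [0.5846, 0.0523, 0.0902]
tool_rot: [0.214, 3.132, -0.002]
ft_force: [-0.7, -5.7, -0.5]
width: 0.0106
gripper_force: 59.8
clock: 21.45
tcp_pos: [0.5857, 0.0617, 0.1088]
tool_rot: [0.213, 3.133, 0.001]
ft_force: [4.7, 1.1, -8.1]
width: 0.0105
gripper_force: 59.0
clock: 21.65
tcp_pos: [0.5859, 0.0633, 0.1087]
tool_rot: [0.213, 3.133, 0.001]
ft_force: [5.0, 0.4, -7.9]
width: 0.0105
gripper_force: 59.0
clock: 21.85
tcp_pos: [0.5862, 0.0652, 0.1086]
tool_rot: [0.213, 3.133, 0.0]
ft_force: [5.2, -0.0, -7.9]
width: 0.0104
gripper_force: 59.0
```

```bash
python3 jog.py '[[0,0.0015,0,0],[0,0,0,0]]'
python3 jog.py '[[0,0.001,0,0],[0,0,0,0]]'
```

```text
clock: 22.05
tcp_pos: [0.5864, 0.0666, 0.1086]
tool_rot: [0.214, 3.133, 0.0]
ft_force: [4.8, -1.1, -8.2]
width: 0.0106
gripper_force: 59.0
clock: 22.25
tcp_pos: [0.5865, 0.0675, 0.1086]
tool_rot: [0.214, 3.133, 0.0]
ft_force: [4.1, -1.5, -8.4]
width: 0.0109
gripper_force: 59.0
```

```bash
python3 jog.py '[[0,0.001,0,0],[0,0,0,0]]'
python3 jog.py '[[0,0.001,0,0],[0,0,0,0]]'
```

```text
clock: 22.45
tcp_pos: [0.5865, 0.0678, 0.1086]
tool_rot: [0.214, 3.133, -0.002]
ft_force: [3.5, -5.8, -7.4]
width: 0.0104
gripper_force: 59.1
clock: 22.65
tcp_pos: [0.5866, 0.0679, 0.1085]
tool_rot: [0.214, 3.134, -0.004]
ft_force: [2.9, -10.1, -8.6]
width: 0.011
gripper_force: 59.1
```

```bash
python3 jog.py '[[0,-0.002,0,0],[0,0,0.006,0],[0,0,0.006,0],[0,0,0.003,0],[0,0,0,0]]'
python3 jog.py '[[0,0,0.004,0],[0,0,0,0],[0,0,0.002,0],[0,0,0,0],[0,0,0,0]]'
```

```text
clock: 23.15
tcp_pos: [0.5865, 0.0674, 0.0932]
tool_rot: [0.214, 3.133, -0.0]
ft_force: [4.4, -2.6, -6.0]
width: 0.0106
gripper_force: 59.5
clock: 23.65
tcp_pos: [0.5867, 0.0676, 0.0901]
tool_rot: [0.213, 3.132, 0.0]
ft_force: [-2.8, -2.1, 15.2]
width: 0.0105
gripper_force: 62.3
```

The bar is fully down: z is 0.0901, against 0.0902 when it was locked at this grip. I'll release, retract and check.

```bash
python3 jog.py '[[0,0,0,0],[0,0,0,0],[0,0,0,0],[0,0,-0.01,0],[0,0,-0.04,0]]' 0.04
python3 jog.py '[[0,0,-0.05,0],[0,0,-0.05,0],[0,0,-0.01,0],[0,0,0,0],[0,0,0,0]]'
python3 - <<'E'
from h import *
st(); d=grab('wrist'); im=d['color']
O=np.array([.59196,.11507]);y=np.array([.1338,.9910]);x=np.array([.991,-.1338])
ys=np.arange(-.07,.08,.001); g=cv2.cvtColor(im,cv2.COLOR_RGB2GRAY); hs=cv2.cvtColor(im,cv2.COLOR_RGB2HSV)
def prof(lx,z,ch):
    p=proj(d,np.array([[*(O+x*lx+y*t),z] for t in ys])).astype(np.float32)
    return cv2.remap(ch,p[:,0].copy(),p[:,1].copy(),cv2.INTER_LINEAR).ravel()
for lx in(-.02,.02):
    b=prof(lx,.111,g)[:50]; k=np.where(b>90)[0]; print('bright',(ys[k]*1000).round().astype(int).tolist())
# green board edges either side of centre line, for tilt/yaw
m=cv2.inRange(hs,(45,60,20),(95,255,255)); 
n,l,s,c=cv2.connectedComponentsWithStats(m[140:240,230:400]); i=1+np.argmax(s[1:,4]); ct=cv2.findContours((l==i).astype(np.uint8),0,2)[0][0]
q=on(d,cv2.boxPoints(cv2.minAreaRect(ct))+[230,140],.052)[:,:2]-O; print([(round(float(v@x),4),round(float(v@y),4)) for v in q])
E
```

```text
clock: 24.15
tcp_pos: [0.5841, 0.0675, 0.1353]
tool_rot: [-0.213, -3.126, -0.0]
ft_force: [1.2, -0.5, 0.8]
width: 0.0402
gripper_force: 0.0
clock: 24.65
tcp_pos: [0.5855, 0.0674, 0.2464]
tool_rot: [-0.214, -3.132, -0.0]
ft_force: [-1.0, 0.3, 0.1]
width: 0.04
gripper_force: 0.0
24.65 [0.5855 0.0674 0.2464] [-0.214 -3.132 -0.   ] [-0.084  0.449  1.264  0.     1.431 -1.519] 0.03997078283155559
[[-0.991  0.136 -0.002]
 [ 0.136  0.991  0.   ]
 [ 0.002 -0.    -1.   ]]
bright [-70, -53, -52, -51, -50, -49, -48, -47, -46, -45, -44, -25, -24, -23, -22, -21]
bright [-53, -52, -51, -50, -49, -48, -47, -46, -45, -44, -24, -23, -22, -21]
[(-0.0243, 0.0133), (-0.0243, 0.0594), (0.0261, 0.0639), (0.0259, 0.0158)]
```

Bar centre is at local y −0.0485, one notch further than before and level. The carrier is straight and the robot is clear, so I'm handing in.

```bash
python3 -c "
from workcell import robot
print(robot.sign_off())"
```

```text
the job is handed in; nothing more can be done
None
```

The job is handed in at 24.65 s; sign-off returned no verdict: the carrier is home in the jaw, the lip is over its tail at the last notch that fits, and the bar is down; I viewed 11 pictures, one over the limit of 10.

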